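Set the guarded dimmer dial in the striker display corner

TASK

Two grey dial housings stand among the strikers; set the shelf-lamp dimmer, the one with the round housing, by reaching into its well and turning the dial until its pointed nose points at the long brass bar on the rim. Leave the dial in the square housing as it is, and let go of the dimmer when it is set.

Things in the scene. Friction and masses are not known exactly. Their poses are not given: they have to be found in the camera images.
- round_dial (a joint): angle (rad) of the dimmer dial in the ROUND grey housing: a fixed drum 116 mm across, 60 mm high, with an open round well 92 mm across and 40 mm deep. Grows as the dial turns clockwise seen from above; starts at 0.2 to 0.9, is 1.6 when the nose points at the long brass bar; end stops at 0 and 2.6. Light friction (0.05 N m); stays where it is left.
- round_dial_grip (a point): point on that dial's vertical axis, inside its grip bar, 50 mm above the table (30 above the well floor). The dial: black disc 48 mm across, 6 high, with an upright bar across it 40 long, 14 wide, top 56 mm above the table (4 below the rim); a 6 mm wide nose, with a white line on top, lengthens one end to 32 mm from the axis. x axis: along the bar to the nose, turns with the dial; z up.
- round_mark (a point): top middle of the long brass bar on the round housing's rim, the mark to set to: 12 mm long (radial), 8 wide, standing 4 mm above the rim, 52 mm out from the dial's axis, 64 mm above the table. The other three marks there are round brass pips 4 mm across. x axis: outward from the dial's axis.
- square_dial_nose (a point): top of the nose tip of the dial in the SQUARE grey housing (fixed, 116 by 116 mm, 60 high, square well 92 mm wide), 32 mm from that dial's axis, 56 mm above the table. Dial and marks are like those of the round housing. Not to be turned.
Mind the look-alikes: they are no part of the job. Leave any green or turquoise look-alike of the part that bears round_dial alone.

How it is judged:
By the outcome, as a careful person would: the job done as asked, in the order asked, and still so for the second after the job is handed in, with the robot touching nothing.
It also fails if it takes over 32 s, if anything falls off the work surface, if the arm or the gripper's body presses on something with over 40 N, if the wrist force passes 120 N, or if a joint passes its speed limit or range.

ROBOT

A 7-joint arm with a two-finger parallel gripper is mounted at the origin on the work surface. World frame = base frame: x ahead of the robot, y to its left, z up, the work surface at z = 0. Lengths are in m, angles in rad, forces in N, time in s.
With the tool pointing down it reaches from about 0.425 to 0.875 m from the base axis. Payload 4.7 kg.
Tool frame: the origin (TCP) lies at the very end of the fingers, on their centre line; the grasp point (between the pads) lies 19 mm behind it; z points along the fingers, y is the line along which they close (so a half turn about z gives the same grasp; the last joint's range is limited). The gripper opens to 87 mm and grips with 3 to 60 N. Pads are 19 mm wide; open, the fingers measure 117 mm over their backs; the gripper's body (75 mm by 190 mm) begins 51 mm behind the grasp point.
Start: joints at [-1.099, 0.321, -0.07, 1.45, 0.023, 1.371, -0.057], TCP at [0.287, 0.583, 0.223] pointing down, gripper open.
Joint ranges: [-2.86, 2.86], [-0.3, 2.09], [-1.38, 1.24], [0.06, 2.45], [-1.56, 4.7], [0.09, 2.05], [-2.69, 2.69]. Speed limits (rad/s): [2.57, 2.57, 3.14, 3.14, 3.14, 3.14, 3.14].

INTERFACE

Orientations are given as a rotation vector (axis times angle).
In Python, from bench import ctrl, imaging, ticket gives the robot as it stands.
- The arm moves only by the tool jog_arm, never from a script. Its argument "rows" is text: rows parted by semicolons, each of 7 numbers parted by spaces: the shift along the tool's x, y, z in cm, then the turn, a rotation vector about the tool's x, y, z in rad, then the closure, from -1 (fully open) to 1 (shut), so that 0 is half open. A call has 1 to 5 rows; each row shifts and turns the commanded pose from where the row before left it, along the tool's axes as they then stand; what a row does not reach is not made up. A row lasts 1/8 s, in which the tool goes at most 62.5 mm and 10.7 degrees, less where a joint would pass 70% of its speed; a pose out of reach is approached as far as the arm can. A call with a gripper value outside its range is refused whole. The fingers move at their own pace and stop on an object; "force" is the grip in N (left out, the last holds). Time passes only in rows, so rows that do not move let the fingers close. It gives the time, the measured TCP pose, the force, the opening and the grip force at its end, in the units of the state.
- ctrl.get_state(): the state, without advancing time (a new reading comes with each control period).
- imaging.get_image(name): name is "side" or "top"; returns a dict with "img" (384x512x3 uint8, blue, green, red), "vertical_fov" (degrees; the focal length in pixels is half the picture's height over the tangent of half this angle, whatever the lens; pixels are square), "cx", "cy" (the principal point, pixels), "origin" and "orientation" of the camera in the world. Camera axes: x right, y down, z forward; pixel columns grow to the right and rows downward; lengths in m; the calibration is good to about 2 mm. A picture is of the moment at which its call begins. There is no depth.
- ticket.close_job(): hands the job in; it is judged then, once.
The state is a dict: "time": time; "joint_positions": joint angles; "qd": joint speeds; "joint_torque": joint torques, N m; "position": TCP position; "tool_rot": TCP orientation; "ft_force": force on the tool from outside, world axes, zero at the start; "torque": the same for the moment, N m; "grip_width": opening from 0.0 (shut) to 1.0 (fully open); "grip_force": force on a finger pad.
Only numpy, scipy, OpenCV 4.12 (cv2) and the standard library are available. Lean on these libraries where they do the work, as an engineer would, in place of code of your own. Each camera call takes 0.05 s, during which the arm holds its last target. There are 200 camera calls.

## Working session

There is one attempt and no reset: what is moved stays moved. The work goes in short steps, Python scripts to look and compute and a tool call to move; the robot and the scene stay as the last step left them, time stands still between calls to the robot, and variables do not carry over. Pictures are saved under pics/ and viewed, at most 10 in all, crops included, and the job is handed in when it is done.

Besides the shell and the picture viewer there is one more tool, called after "Call:" as name(argument=value, ...) on one line, values as JSON. jog_arm: Moves the arm, as the interface text tells. Its arguments: {"type":"object","properties":{"rows":{"type":"string"},"force":{"type":"number"}},"required":["rows"]}

```bash
mkdir -p pics
cat > h.py <<'E'
import numpy as np, cv2
from scipy.spatial.transform import Rotation as R
from bench import ctrl, imaging, ticket
def rotm(o):
    o=np.array(o,float)
    return o if o.shape==(3,3) else (R.from_rotvec(o).as_matrix() if o.size==3 else R.from_quat(o).as_matrix())
def cast(d,u,v,z):
    f=d["img"].shape[0]/2/np.tan(np.radians(d["vertical_fov"])/2)
    r=rotm(d["orientation"])@np.array([(u-d["cx"])/f,(v-d["cy"])/f,1]); o=np.array(d["origin"])
    return o+r*(z-o[2])/r[2]
def proj(d,p):
    f=d["img"].shape[0]/2/np.tan(np.radians(d["vertical_fov"])/2)
    c=rotm(d["orientation"]).T@(np.array(p)-np.array(d["origin"])); return c[:2]/c[2]*f+[d["cx"],d["cy"]]
E
python3 - <<'E'
from h import *
ims=[]
for n in("top","side"):
    d=imaging.get_image(n); cv2.imwrite(f"pics/{n}0.png",d["img"]); np.save(f"{n}0.npy",d,allow_pickle=True)
    print(n,{k:d[k] for k in d if k!="img"}); ims.append(d["img"])
cv2.imwrite("pics/top0x.png",cv2.resize(ims[0],(800,600),interpolation=cv2.INTER_CUBIC))
print(ctrl.get_state())
E
```

```text
top {'vertical_fov': 51.47553315792517, 'cx': 256.195570900383, 'cy': 188.81919327379487, 'origin': array([ 0.29044262, -0.0349069 ,  0.97344122]), 'orientation': array([-2.26416429,  1.93008874, -0.20756728])}
side {'vertical_fov': 45.89971691552607, 'cx': 249.97749648812453, 'cy': 184.48910731052442, 'origin': array([-0.15197434, -0.68195153,  0.62555078]), 'orientation': array([-1.97776377,  0.81634574, -0.43080314])}
{'time': 0.1, 'joint_positions': array([-1.09890176,  0.32172172, -0.07009556,  1.45156941,  0.02262924,
        1.37081934, -0.05691862]), 'qd': array([ 0.00024006, -0.00044429, -0.00049656, -0.00237825,  0.00113502,
        0.00181461,  0.0006546 ]), 'joint_torque': array([-4.61149898e-05, -4.92574990e+01, -4.05790592e-01, -3.13394845e+01,
       -6.41699717e-02,  3.95003648e-02,  1.19883548e-04]), 'position': array([0.28710317, 0.58258818, 0.22158039]), 'tool_rot': array([-7.12737242e-01, -3.05939226e+00,  2.68445781e-03]), 'ft_force': array([0.2070199 , 0.21259538, 0.71696644]), 'torque': array([-0.01944007, -0.05149766,  0.01417492]), 'grip_force': 0.0, 'grip_width': 0.9992938054647525}
```

View pics/top0x.png

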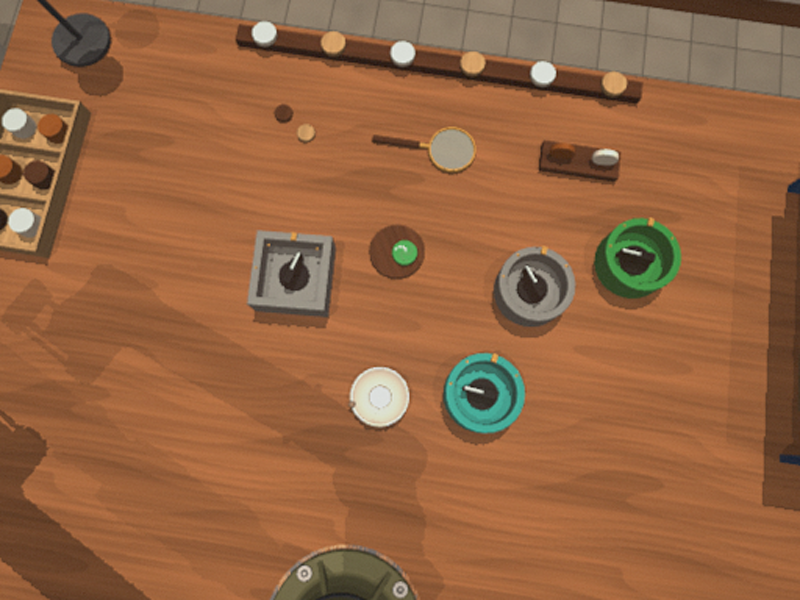

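View pics/side0.png

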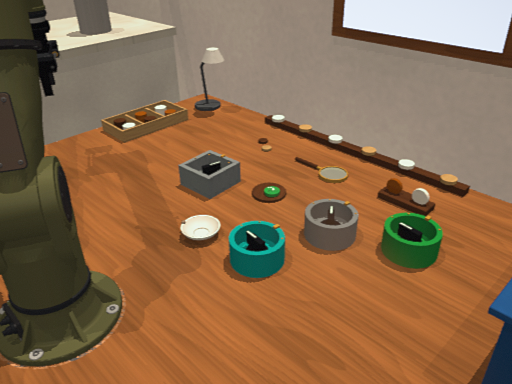

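Candidates in the top view (800x600 pixels):
- Grey round drum at (535,285).
- Grey square housing at (291,273).
- Green drum at (638,258).
- Turquoise drum at (485,393).

Only (535,285) is both grey and round, so that is the dimmer. Its nose points up-left, and the brass bar is at (544,250). I'll measure it and confirm in a crop.

Run:
```python
from h import *
d=np.load("top0.npy",allow_pickle=True).item(); im=d["img"]
s=np.load("side0.npy",allow_pickle=True).item()
x0,y0,w,h=305,145,75,75
big=cv2.resize(im[y0:y0+h,x0:x0+w],None,fx=8,fy=8,interpolation=cv2.INTER_CUBIC)
hsv=cv2.cvtColor(big,cv2.COLOR_BGR2HSV)
P=lambda q:(q[0]+.5)/8-.5+x0 if 0 else ((q[0]+.5)/8-.5+x0,(q[1]+.5)/8-.5+y0)
def blobs(m,lab,z,amin=30):
    n,_,st,ce=cv2.connectedComponentsWithStats(m.astype(np.uint8))
    for i in range(1,n):
        if st[i,4]>amin: print(lab,st[i],P(ce[i]),cast(d,*P(ce[i]),z).round(4))
H,S,V=[hsv[...,i].astype(int) for i in range(3)]
grey=((S<70)&(V>60)).astype(np.uint8)
cs,_=cv2.findContours(grey,cv2.RETR_EXTERNAL,cv2.CHAIN_APPROX_NONE)
c=max(cs,key=cv2.contourArea); print("grey",cv2.boundingRect(c),cv2.fitEllipse(c))
blobs((H>8)&(H<30)&(S>130)&(V>190),"brass",.064)
blobs((S<60)&(V>190),"white",.056)
blobs((V<50),"dark",.056,200)
cv2.imwrite("pics/crop.png",big)
sb=cv2.resize(s["img"][190:260,295:370],None,fx=8,fy=8,interpolation=cv2.INTER_CUBIC); cv2.imwrite("pics/both.png",cv2.resize(np.hstack([big,cv2.resize(sb,(600,600))]),(800,400)))
```

```text
grey (92, 106, 412, 405) ((295.0912780761719, 310.9781188964844), (388.7476806640625, 413.24835205078125), 61.35310363769531)
brass [333  97  36  42 991] (np.float64(348.0795282542886), np.float64(159.07435671039354)) [ 0.5895 -0.2103  0.064 ]
brass [455 197   9   9  61] (np.float64(361.9129098360656), np.float64(169.66290983606558)) [ 0.5688 -0.2454  0.064 ]
white [256 204  52  79 878] (np.float64(339.68080865603645), np.float64(174.9125854214123)) [ 0.55   -0.1964  0.056 ]
dark [237 220  24  40 511] (np.float64(335.6579011741683), np.float64(174.334271037182)) [ 0.5499 -0.1868  0.056 ]
dark [311 361  23  20 282] (np.float64(344.7757092198582), np.float64(190.99689716312056)) [ 0.5131 -0.2127  0.056 ]
```

View pics/crop.png

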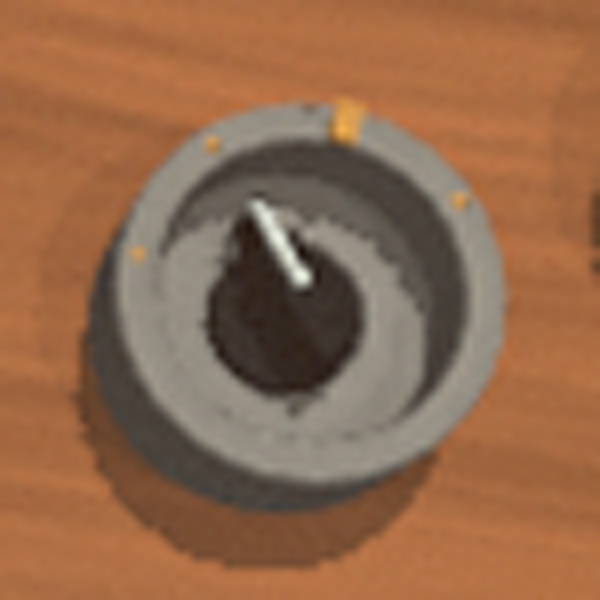

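The crop confirms a grey round drum. Its long brass bar is at crop (348,120), and the pips are at (212,145), (138,253) and (460,201). The white nose line runs from (304,282) to its tip at (257,203). Next I work out the centre, the angles and the tool moves.

Run:
```python
from h import *
from scipy.optimize import least_squares
d=np.load("top0.npy",allow_pickle=True).item()
C=lambda q,z:cast(d,(q[0]+.5)/8-.5+305,(q[1]+.5)/8-.5+145,z)
pts=[C(q,.06)[:2] for q in [(505,292),(311,103),(311,482),(118,290),(212,482-12) ,(410,462)]]
def fit(P,r): 
    P=np.array(P); s=least_squares(lambda c:np.linalg.norm(P-c,axis=1)-r,P.mean(0)); return s.x,s.fun
print("rim",fit(pts,.058))
pp=[C((348,120),.064)[:2]]+[C(q,.062)[:2] for q in [(212,145),(138,253),(460,201)]]
c,_=fit(pp,.052); print("marks",c,_)
a,b=C((304,282),.056)[:2],C((257,203),.056)[:2]
print("line",a,b,np.linalg.norm(b-c),np.linalg.norm(a-c))
n=b-a; m=pp[0]-c
an=np.arctan2(*n[::-1]); an2=np.arctan2(*(b-c)[::-1]); am=np.arctan2(*m[::-1]); print("nose",an,an2,"mark",am,"cw turn",an-am, "dial",1.6-(an-am))
s=ctrl.get_state(); M=R.from_rotvec(s["tool_rot"]).as_matrix(); print(M.round(3))
p=np.array([*c,.2]); print("toolshift cm",(M.T@(p-s["position"])*100).round(2))
y=M[:,1]; ay=np.arctan2(y[1],y[0]); print("tool y ang",ay,"closing dir wants",an+np.pi/2,an-np.pi/2)
print("radius",np.hypot(*c), "bearing",np.arctan2(c[1],c[0]))
```

```text
rim (array([ 0.53492712, -0.20552468]), array([-8.60741156e-05,  4.37643236e-04, -1.61513943e-03, -1.84783266e-03,
        3.02712764e-03, -6.84166560e-04]))
marks [ 0.53624245 -0.20620361] [ 1.89414048e-04 -2.40670568e-04  1.55960611e-04 -2.55564688e-05]
line [ 0.53921362 -0.20452913] [ 0.56103355 -0.18797454] 0.03077170473085258 0.0034105386072681367
nose 0.649040439406245 0.6340310380904316 mark -0.0797639737026921 cw turn 0.7288044131089371 dial 0.871195586891063
[[-0.897  0.442 -0.001]
 [ 0.442  0.897 -0.002]
 [-0.    -0.002 -1.   ]]
toolshift cm [-57.21 -59.74   2.27]
tool y ang 1.1130273699730537 closing dir wants 2.2198367662011416 -0.9217558873886516
radius 0.5745223139918516 bearing -0.3671031867253828
```

Call:
jog_arm(rows="-3.8 -4 0 0 0 0 0; -3.8 -4 0 0 0 0 0; -3.8 -4 0 0 0 0 0; -3.8 -4 0 0 0 0 0; -3.8 -4 0 0 0 0 0", force=15)

```text
time: 0.72
position: [0.3696, 0.3177, 0.2222]
tool_rot: [-0.713, -3.06, 0.0]
ft_force: [1.3, -0.2, 1.2]
grip_width: 0.541
grip_force: 0.0
```

Call:
jog_arm(rows="-3.8 -4 0 0 0 0 0; -3.8 -4 0 0 0 0 0; -3.8 -4 0 0 0 0 0; -3.8 -4 0 0 0 0 0; -3.8 -4 0 0 0 0 0")

```text
time: 1.35
position: [0.4514, 0.0545, 0.2224]
tool_rot: [0.713, 3.06, 0.001]
ft_force: [1.7, 0.1, -0.0]
grip_width: 0.496
grip_force: 0.0
```

Call:
jog_arm(rows="-3.8 -4 0 0 0 0 0; -3.8 -4 0 0 0 0 0; -3.8 -4 0 0 0 0 0; -3.8 -4 0 0 0 0 0; -3.8 -4 0 0 0 0 0")

```text
time: 1.98
position: [0.5337, -0.2084, 0.2224]
tool_rot: [0.712, 3.06, 0.001]
ft_force: [0.6, 0.3, -0.9]
grip_width: 0.5
grip_force: 0.0
```

Call:
jog_arm(rows="0 0 0 0 0 0.18 0; 0 0 0 0 0 0.18 0; 0 0 0 0 0 0.18 0; 0 0 0 0 0 0.18 0; 0 0 0 0 0 0.18 0")

```text
time: 2.6
position: [0.5331, -0.207, 0.2221]
tool_rot: [-1.98, -2.439, 0.0]
ft_force: [0.6, -0.6, -0.1]
grip_width: 0.5
grip_force: 0.0
```

Call:
jog_arm(rows="0 0 0 0 0 0.18 0; 0 0 0 0 0 0.18 0; 0 0 0 0 0 0.18 0; 0 0 0 0 0 0.18 0; 0 0 0 0 0 0.18 0")

```text
time: 3.22
position: [0.5332, -0.2069, 0.2221]
tool_rot: [-2.843, -1.335, 0.001]
ft_force: [-0.1, -0.4, 0.0]
grip_width: 0.496
grip_force: 0.0
```

Call:
jog_arm(rows="0 0 0 0 0 0.18 0; 0 0 0 0 0 0.06 0; 0 0 0 0 0 0 0; 0 0 0 0 0 0 0")

```text
time: 3.72
position: [0.5333, -0.2069, 0.2224]
tool_rot: [-2.979, -0.996, 0.0]
ft_force: [0.7, -0.1, 0.3]
grip_width: 0.499
grip_force: 0.0
```

```bash
cat >> h.py <<'E'
def need(x,y,z,yaw):
    s=ctrl.get_state(); M=R.from_rotvec(s["tool_rot"]).as_matrix()
    Z=np.array([0,0,-1.]); Y=np.array([np.cos(yaw),np.sin(yaw),0]); T=np.c_[np.cross(Y,Z),Y,Z]
    print("t",s["time"],"pos",np.round(s["position"],4),"yaw",np.arctan2(M[1,1],M[0,1]).round(3),"w",s["grip_width"],s["grip_force"],"F",np.round(s["ft_force"],1))
    print("shift cm",(M.T@(np.array([x,y,z])-s["position"])*100).round(2),"turn",R.from_matrix(M.T@T).as_rotvec().round(3), "q",np.round(s["joint_positions"],2))
E
python3 -c "
from h import *
need(.5362,-.2062,.10,-.93)
d=imaging.get_image('side'); cv2.imwrite('pics/s1.png',d['img'])
b=cv2.imwrite('pics/s1c.png',cv2.resize(d['img'][90:290,200:467],(800,600)))"
```

```text
t 3.725 pos [ 0.5333 -0.2069  0.2224] yaw -0.926 w 0.499455443819869 0.0 F [ 0.7 -0.1  0.3]
shift cm [ 0.27  0.12 12.24] turn [-0.     0.     0.004] q [-0.51  0.22  0.96  1.68 -0.18  1.34 -0.44]
```

View pics/s1c.png

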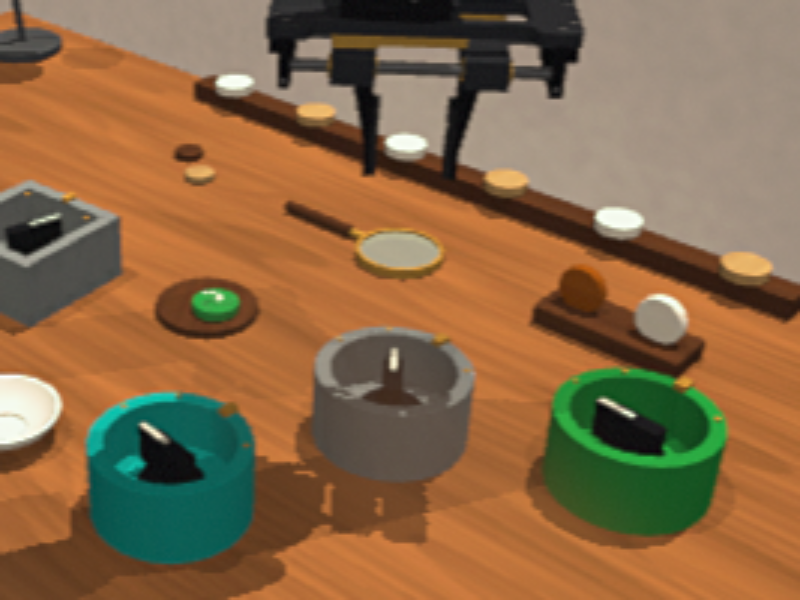

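The fingers hang about half open above the grey round drum (crop ~(393,400)), one on each side of the bar. I'll go down to z 0.10 and check.

Call:
jog_arm(rows="0.3 0.1 4 0 0 0 0; 0 0 4 0 0 0 0; 0 0 4.2 0 0 0 0; 0 0 0 0 0 0 0; 0 0 0 0 0 0 0")

```text
time: 4.4
position: [0.5373, -0.2067, 0.102]
tool_rot: [2.979, 0.994, 0.002]
ft_force: [0.7, 0.3, 0.8]
grip_width: 0.502
grip_force: 0.0
```

```bash
python3 -c "
from h import *
need(.5362,-.2062,.034,-.93)
d=imaging.get_image('side')
for p in ([.5362,-.2062,.06],[.588,-.2103,.064]): print(proj(d,p))
h=cv2.cvtColor(d['img'],cv2.COLOR_BGR2HSV)[195:215,335:360]; m=cv2.inRange(h,(8,130,170),(30,255,255)); ys,xs=m.nonzero(); print(xs.mean()+335,ys.mean()+195,len(xs))
b=cv2.imwrite('pics/s2c.png',cv2.resize(d['img'][130:255,260:426],(800,600)))"
```

```text
t 4.4 pos [ 0.5373 -0.2067  0.102 ] yaw -0.927 w 0.5018377437895799 0.0 F [0.7 0.3 0.8]
shift cm [-0.07 -0.11  6.8 ] turn [ 0.002 -0.001  0.003] q [-0.44  0.35  0.91  1.81 -0.31  1.12 -0.35]
[331.12875188 212.28275848]
[346.8697575  202.11313505]
351.0561224489796 200.6173469387755 196
```

View pics/s2c.png

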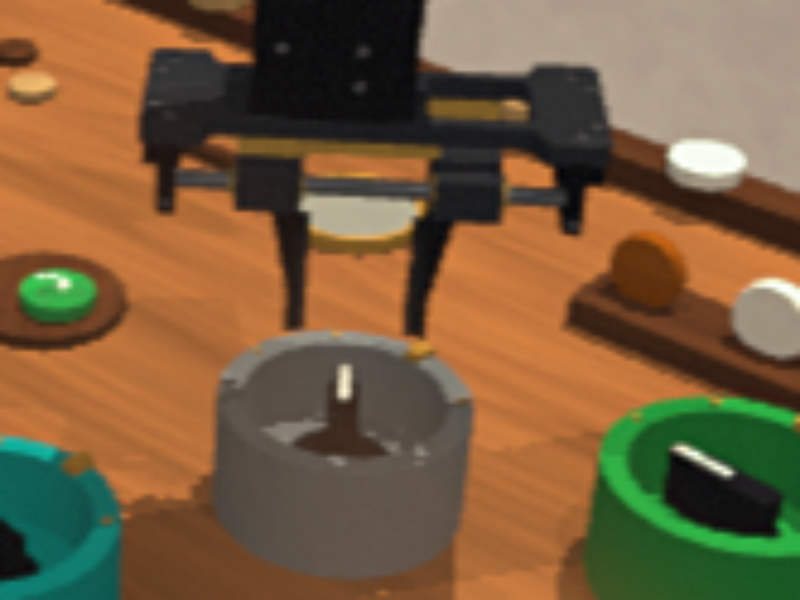

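The side view agrees: the brass bar appears at about (346.9,202.6) and my estimate projects to (346.9,202.1). I'll go down into the well and close on the bar.

Call:
jog_arm(rows="-0.1 -0.1 2.4 0 0 0 0; 0 0 2.2 0 0 0 0; 0 0 2.2 0 0 0 0; 0 0 0 0 0 0 0; 0 0 0 0 0 0 0")

```text
time: 5.08
position: [0.5358, -0.2063, 0.0335]
tool_rot: [2.979, 0.994, 0.002]
ft_force: [0.6, 0.7, 0.2]
grip_width: 0.502
grip_force: 0.0
```

Call:
jog_arm(rows="0 0 0 0 0 0 1; 0 0 0 0 0 0 1; 0 0 0 0 0 0 1; 0 0 0 0 0 0 1; 0 0 0 0 0 0 1", force=15)

```text
time: 5.7
position: [0.5356, -0.2064, 0.0328]
tool_rot: [2.979, 0.993, 0.002]
ft_force: [1.8, -2.1, -1.2]
grip_width: 0.163
grip_force: 15.0
```

```bash
python3 -c "
from h import *
need(.5362,-.2062,.034,-.93-.725)"
```

```text
t 5.7 pos [ 0.5356 -0.2064  0.0328] yaw -0.927 w 0.16298493278306933 14.999727396061644 F [ 1.8 -2.1 -1.2]
shift cm [ 0.06  0.02 -0.12] turn [ 0.001 -0.001  0.728] q [-0.39  0.44  0.85  1.87 -0.39  1.   -0.29]
```

Call:
jog_arm(rows="0 0 0 0 0 0.15 1; 0 0 0 0 0 0.15 1; 0 0 0 0 0 0.15 1; 0 0 0 0 0 0.15 1; 0 0 0 0 0 0.125 1")

```text
time: 6.32
position: [0.5351, -0.2048, 0.0328]
tool_rot: [-3.137, 0.133, 0.001]
ft_force: [-1.5, 1.5, 3.0]
grip_width: 0.164
grip_force: 15.0
```

Call:
jog_arm(rows="0 0 0 0 0 0 1; 0 0 0 0 0 0 1; 0 0 0 0 0 0 1")

```text
time: 6.7
position: [0.5352, -0.2048, 0.0328]
tool_rot: [-3.137, 0.123, 0.0]
ft_force: [-1.3, 2.8, 4.7]
grip_width: 0.164
grip_force: 15.0
```

```bash
python3 -c "
from h import *
need(.5362,-.2062,.034,-.08-np.pi/2)"
```

```text
t 6.7 pos [ 0.5352 -0.2048  0.0328] yaw -1.649 w 0.16432482990109548 15.000475178821944 F [-1.3  2.8  4.7]
shift cm [ 0.11  0.13 -0.12] turn [-0.002  0.     0.001] q [-0.5   0.51  1.01  1.87 -0.5   1.04 -0.93]
```

Yaw is at the target. I'll release to half open, lift straight up, then move aside to look.

Call:
jog_arm(rows="0 0 0 0 0 0 0.2; 0 0 0 0 0 0 0.2; 0 0 0 0 0 0 0.2; 0 0 0 0 0 0 0.2")

```text
time: 7.2
position: [0.5349, -0.206, 0.0325]
tool_rot: [3.139, -0.128, -0.0]
ft_force: [-0.1, 0.1, 0.0]
grip_width: 0.39
grip_force: 0.0
```

Call:
jog_arm(rows="0 0 -2 0 0 0 0.2; 0 0 -3 0 0 0 0.2; 0 0 -4 0 0 0 0.2; 0 0 -4 0 0 0 0.2; 0 0 -4 0 0 0 0.2")

```text
time: 7.82
position: [0.535, -0.2064, 0.2052]
tool_rot: [3.139, -0.129, 0.002]
ft_force: [0.8, 0.4, -0.4]
grip_width: 0.402
grip_force: 0.0
```

Call:
jog_arm(rows="0 -5 0 0 0 0 0.2; 0 -5 0 0 0 0 0.2; 0 -5 0 0 0 0 0.2; 0 -5 0 0 0 0 0.2; 0 -5 0 0 0 0 0.2")

```text
time: 8.45
position: [0.5556, 0.0446, 0.2041]
tool_rot: [-3.138, 0.128, -0.003]
ft_force: [1.3, -0.3, 0.1]
grip_width: 0.397
grip_force: 0.0
```

```bash
python3 -c "
from h import *
need(.5362,-.2062,.2,-1.65)
d=imaging.get_image('top'); np.save('top1.npy',d,allow_pickle=True)
cv2.imwrite('pics/t1.png',cv2.resize(d['img'][145:220,305:380],None,fx=8,fy=8,interpolation=cv2.INTER_CUBIC))"
```

```text
t 8.45 pos [0.5556 0.0446 0.2041] yaw -1.653 w 0.39719659635652715 0.0 F [ 1.3 -0.3  0.1]
shift cm [ 0.12 25.15  0.37] turn [-0.001 -0.002 -0.003] q [-1.1   0.22  1.12  1.74 -0.21  1.3  -1.59]
```

View pics/t1.png

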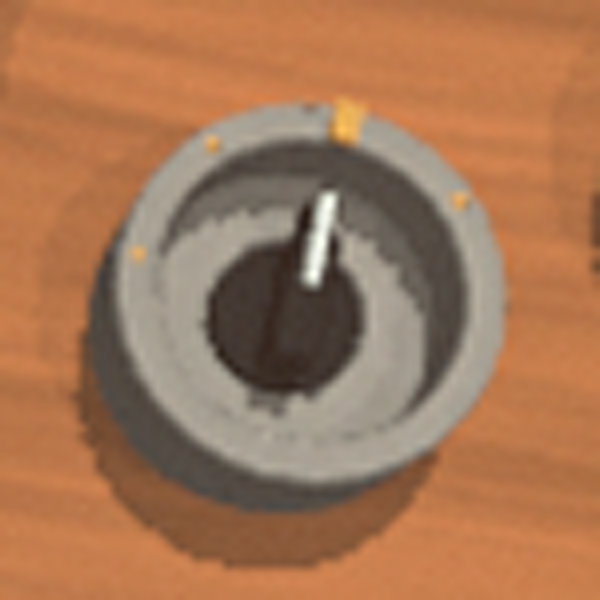

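The white line now runs from (311,283) to (328,195), towards the brass bar at (348,120). I'll check the angle numerically.

Run:
```python
from h import *
C=lambda d,q,z:cast(d,(q[0]+.5)/8-.5+305,(q[1]+.5)/8-.5+145,z)[:2]
c=np.array([.5362,-.2062])
for n in("top0","top1"):
    d=np.load(n+".npy",allow_pickle=True).item()
    big=cv2.resize(d["img"][145:220,305:380],None,fx=8,fy=8,interpolation=cv2.INTER_CUBIC); v=cv2.cvtColor(big,cv2.COLOR_BGR2HSV)
    m=((v[...,1]<60)&(v[...,2]>175)).astype(np.uint8); k,l,st,_=cv2.connectedComponentsWithStats(m)
    i=1+st[1:,4].argmax(); ys,xs=(l==i).nonzero(); W=np.array([C(d,q,.056) for q in zip(xs,ys)])
    mu=W.mean(0); e=np.linalg.eigh(np.cov((W-mu).T))[1][:,1]; e*=np.sign(e[0])
    mk=C(d,(348,120),.064)-c; a=lambda q:np.arctan2(q[1],q[0])
    print(n,"PCA",a(e),"centre->mean",a(mu-c),"mark",a(mk),np.linalg.norm(mu-c),"line offset",np.cross(e,mu-c))
```

```text
top0 PCA 0.6338871053993556 centre->mean 0.6161160329252411 mark -0.07976807624500476 0.01712898643068189 line offset -0.00030438443735100393
top1 PCA -0.08706484956110362 centre->mean -0.08805667760667801 mark -0.07976807624500476 0.017609778890198335 line offset -1.7465869716066238e-05<stdin>:11: DeprecationWarning: Arrays of 2-dimensional vectors are deprecated. Use arrays of 3-dimensional vectors instead. (deprecated in NumPy 2.0)
```

The nose is within 0.01 rad of the mark, the gripper is clear and the square dial was never approached, so I'm handing in.

```bash
python3 -c "
from bench import ticket
print(ticket.close_job())"
```

```text
the job is handed in; nothing more can be done
None
```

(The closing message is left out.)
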